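# Unclip the cover of the blue filter housing

## Task

The filter under the blue cover is due for a check. Squeeze the two yellow snap tabs of the blue cover together between the fingers to unclip it, lift it off its housing and set it down flat, tabs up, inside the shallow steel tray without dropping it. Leave the grey cover clipped on.

Things in the scene. Friction and masses are not known exactly. Their poses are not given: they have to be found in the camera images.
- blue_cover: Blue cover, 0.1 kg, clipped on one of two equal fixed housings. Origin: centre of its foot, z up; 38 mm above worktop when clipped on. Plate 100 (x) x 80 (y) mm, z 22 to 27 mm; under it a 70 x 54 mm rim down to z 0, 2 mm play in the housing. Two yellow tabs at +y and -y rise to z 57 mm, 30 mm long in x, outer faces 54 mm apart: grip them along y, tips just above the plate, about 20 N, and lift.
- blue_cover_left_tab (a joint): Yellow tab at the blue cover's +y side, slides inward along y: 0 = sprung out and hooked, 0.012 m = fully in (spring 1.6 N at 0, 6.4 N fully in; with both fully in the outer faces are 30 mm apart). Its hook catches 4 mm under the housing's lip (2 to 6 mm with play): hold both tabs in by 6 mm or more while lifting the cover straight up.
- blue_cover_right_tab (a joint): The same yellow tab at the blue cover's -y side: 0 = sprung out and hooked, 0.012 m = squeezed fully in toward the other tab. Until the cover is 22 mm up, its rim and hooks are still inside the housing.
- grey_cover: The same cover in grey, same sizes, origin and axes, clipped on the other housing; it stays there. Each housing is a fixed grey box 104 (x) x 84 (y) mm, 60 mm high, with hose barbs reaching 73 mm from its centre along x.
- tray: Shallow open steel tray, fixed on the worktop, 120 (x) x 150 (y) mm, 14 mm high, walls and floor 4 mm thick. Origin: centre of its underside, z up; the inner floor is 4 mm above it. A cover set down in it stands on its rim, its plate above the tray's walls. A fixed glass-cased balance, 0.31 m tall, stands left of tray and housings (y above 0.15 m): swing the arm round in front of it.

How it is judged:
By the outcome, as a careful person would: the job done as asked, in the order asked, and still so for the second after the job is handed in, with the robot touching nothing.
It also fails if it takes over 54 s, if anything falls off the work surface, if the arm or the gripper's body presses on something with over 40 N, if the wrist force passes 120 N, or if a joint passes its speed limit or range.

## Robot

A 6-joint arm with a two-finger parallel gripper is mounted at the origin on a cart in front of the work surface, level with it; the furniture and walls round the work are solid. World frame = base frame: x ahead of the robot, y to its left, z up, the work surface at z = 0. Lengths are in m, angles in rad, forces in N, time in s.
With the tool pointing down it reaches from about 0.325 to 0.85 m from the base axis. Payload 4.4 kg.
Tool frame: the origin (TCP) lies at the very end of the fingers, on their centre line; the grasp point (between the pads) lies 19 mm behind it; z points along the fingers, y is the line along which they close (so a half turn about z gives the same grasp; the last joint's range is limited). The gripper opens to 94 mm and grips with 3 to 60 N. Pads are 16 mm wide; open, the fingers measure 119 mm over their backs; the gripper's body (75 mm by 177 mm) begins 78 mm behind the grasp point.
Start: joints at [0.967, 0.207, 1.542, -0, 1.393, -0.15], TCP at [0.252, 0.517, 0.205] pointing down, gripper open.
Joint ranges: [-2.73, 2.73], [-0.86, 2.22], [0.23, 2.46], [-1.11, 4.25], [0.08, 2.63], [-2.82, 2.82]. Speed limits (rad/s): [2.79, 2.79, 3.14, 3.14, 3.14, 3.14].

## Interface

Orientations are given as a rotation vector (axis times angle).
In Python, from cell import arm gives the robot as it stands.
- The arm moves only by the tool shift_gripper, called as a command line: name --argument value ..., lists and objects as JSON in quotes. Schema: {"type":"object","properties":{"plan":{"type":"array","items":{"type":"array","items":{"type":"number"},"minItems":4,"maxItems":4},"minItems":1,"maxItems":8},"jaw":{"type":"number"},"grip_force":{"type":"number"},"only":{"type":"string"},"quiet":{"type":"boolean"},"lines":{"type":"string"}},"required":["plan"],"additionalProperties":false}. plan is a list of rows, 1 to 8 of them, each of 4 numbers: dx, dy, dz in m, then a turn about the tool's z in rad; each row shifts and turns the commanded pose from where the row before left it, along the tool's axes as they then stand; what a row does not reach is not made up. A row lasts 1/12 s, in which the tool goes at most 0.0417 m and 0.125 rad, less where a joint would pass 70% of its speed; a pose out of reach is approached as far as the arm can. jaw is the opening from 0.0 (shut) to 1.0 (fully open), set as the call begins (left out keeps the last). The fingers move at their own pace and stop on an object; grip_force is the grip in N (left out, the last holds). Time passes only in rows, so rows that do not move let the fingers close. The tool returns the time, the measured TCP pose, the force, the opening and the grip force at its end. only (a regular expression) keeps the lines of the reply that match it, lines (a string "A,B") keeps lines A to B, and quiet returns only ok. Input that does not fit is refused with a message, and nothing moves.
- arm.read_state(): the state, without advancing time (a new reading comes with each control period).
- arm.camera(name): name is "scene" or "top"; returns the picture (420x560x3 uint8, red, green, blue); there is no depth.
- arm.camera_model(name): a dict with "fx", "fy", "cx", "cy" (pixels), "cam_to_world" (4x4, takes a point from camera to world coordinates). Camera axes: x right, y down, z forward; pixel columns grow to the right and rows downward; lengths in m; the calibration is good to about 2 mm. A picture is of the moment at which its call begins. camera_model takes no time and is no camera call.
- arm.hand_in(): hands the job in; it is judged then, once.
The state is a dict: "time_s": time; "qpos": joint angles; "qd": joint speeds; "joint_efforts": joint torques, N m; "tool_pos": TCP position; "tcp_rot": TCP orientation; "force": force on the tool from outside, world axes, zero at the start; "ft_torque": the same for the moment, N m; "grip_width": opening from 0.0 (shut) to 1.0 (fully open); "gripper_force": force on a finger pad.
Only numpy, scipy, OpenCV 4.12 (cv2) and the standard library are available. Lean on these libraries where they do the work, as an engineer would, in place of code of your own. Each camera call takes 0.05 s, during which the arm holds its last target. There are 200 camera calls.

## Working session

There is one attempt and no reset: what is moved stays moved. The work goes in short steps, Python scripts to look and compute and a tool call to move; the robot and the scene stay as the last step left them, time stands still between calls to the robot, and variables do not carry over. Pictures are saved under pics/ and viewed, at most 10 in all, crops included, and the job is handed in when it is done.

```bash
ls; mkdir -p pics
```

Run:
```python
from cell import arm
import cv2,numpy as np
for n in("top","scene"):
    cv2.imwrite(f"pics/{n}0.png",arm.camera(n)[:,:,::-1]); m=arm.camera_model(n); print(n,m["fx"],m["cx"],m["cy"],np.round(m["cam_to_world"],3).tolist())
s=arm.read_state();print(s["time_s"],s["tool_pos"],s["tcp_rot"])
```

```text
cell.py
pics
top 438.7847461367119 281.2495700882621 213.31831887676458 [[0.017, -0.996, 0.083, 0.492], [-1.0, -0.015, 0.023, -0.149], [-0.022, -0.084, -0.996, 0.916], [0.0, 0.0, 0.0, 1.0]]
scene 439.0287614933518 273.78666343201706 208.7080613811304 [[-0.842, -0.401, 0.361, 0.217], [-0.539, 0.615, -0.576, 0.34], [0.009, -0.68, -0.734, 0.691], [0.0, 0.0, 0.0, 1.0]]
0.1 [0.25167711 0.5162131  0.20440866] [-7.06625888e-01 -3.06032046e+00  2.93312507e-03]
```

View pics/top0.png

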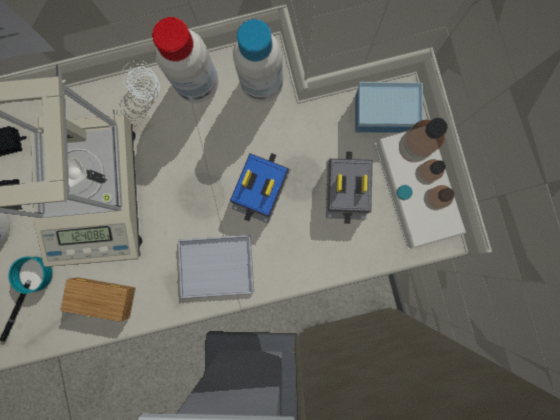

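View pics/scene0.png

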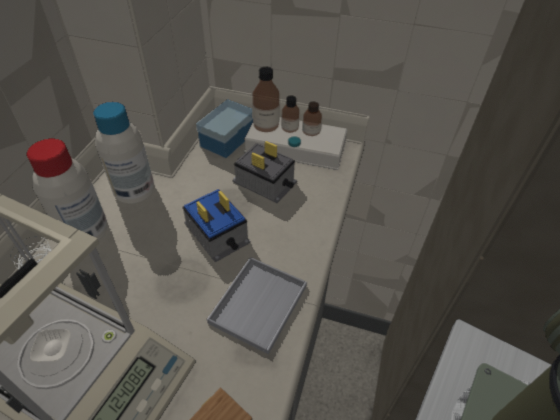

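The top view shows the blue cover at (260,186), its yellow tabs at (247,179) and (269,188), the grey cover at (350,187), the tray at (215,267) and the balance at upper left. There is a faint, possibly glass, object near (300,170). In the scene view the blue tabs are at (203,212) and (224,202), the tray is at (259,306), and something faint is at (165,255).

Create h.py:
```python
from cell import arm
import cv2,numpy as np
def ray(n,uv,z):
    m=arm.camera_model(n);T=np.array(m["cam_to_world"])
    d=T[:3,:3]@np.array([(uv[0]-m["cx"])/m["fx"],(uv[1]-m["cy"])/m["fy"],1.])
    return T[:3,3]+d*(z-T[2,3])/d[2]
def proj(n,p):
    m=arm.camera_model(n);T=np.array(m["cam_to_world"]);c=T[:3,:3].T@(np.array(p)-T[:3,3])
    return np.array([m["fx"]*c[0]/c[2]+m["cx"],m["fy"]*c[1]/c[2]+m["cy"]])
def mask(n,im,kind,roi):
    h=cv2.cvtColor(im,cv2.COLOR_RGB2HSV);H,S,V=cv2.split(h)
    M={'yel':(H>18)&(H<35)&(S>130)&(V>80),'blue':(H>100)&(H<130)&(S>120)}[kind].astype(np.uint8)
    o=np.zeros_like(M);x0,y0,x1,y1=roi;o[y0:y1,x0:x1]=M[y0:y1,x0:x1];return o
```

Run:
```python
from h import *
roi={'top':(220,140,300,225),'scene':(170,180,255,260)}
for n in roi:
    im=cv2.imread(f"pics/{n}0.png")[:,:,::-1].copy()
    for k in('blue','yel'):
        M=mask(n,im,k,roi[n]); N,l,st,c=cv2.connectedComponentsWithStats(M)
        print(n,k,[(st[i][4],c[i].round(1)) for i in range(1,N) if st[i][4]>8])
        if k=='yel':
            for i in range(1,N):
                if st[i][4]>8: 
                    ys,xs=np.where(l==i); print([ray(n,p,.095).round(4)[:2] for p in cv2.boxPoints(cv2.minAreaRect(np.c_[xs,ys].astype(np.float32)))])
        if k=='blue':
            ys,xs=np.where(M); P=np.array([ray(n,p,.065)[:2] for p in zip(xs,ys)])
            r=cv2.minAreaRect((P*1000).astype(np.float32));print(r, cv2.boxPoints(r))
for nm,pts in dict(tray=[(179,238),(249,236),(252,295),(180,299)]).items():
    print(nm,[ray('top',p,.014).round(3) for p in pts])
print('balance',[ray('top',p,.03).round(3) for p in[(37,264),(138,258),(130,110)]],'glass top',[ray('top',p,.31).round(3) for p in[(67,202),(60,80)]],'wood',[ray('top',p,.04).round(3) for p in[(65,310),(132,318)]])
print('faint',ray('top',(300,172),0),ray('scene',(165,258),0))
a=cv2.resize(cv2.imread('pics/top0.png')[120:310,170:390],None,fx=3.5,fy=3.0)
cv2.imwrite('pics/c1.png',a)
```

```text
top blue [(np.int32(1695), array([259.1, 184.6]))]
((620.30712890625, -84.30635833740234), (80.09506225585938, 100.71202087402344), 68.86946868896484) [[ 558.9001   -103.50812 ]
 [ 652.8404   -139.8142  ]
 [ 681.7142    -65.1046  ]
 [ 587.77386   -28.798523]]
top yel [(np.int32(66), array([246.6, 178.3])), (np.int32(69), array([269. , 187.1]))]
[array([ 0.6152, -0.0542]), array([ 0.6415, -0.0646]), array([ 0.6382, -0.0725]), array([ 0.612, -0.062])]
[array([ 0.5982, -0.0969]), array([ 0.6253, -0.1071]), array([ 0.6223, -0.115 ]), array([ 0.5952, -0.1048])]
scene blue [(np.int32(1185), array([214.5, 215.5]))]
((616.7308349609375, -79.54827880859375), (79.60008239746094, 100.29423522949219), 69.58151245117188) [[ 555.8493    -99.352615]
 [ 649.842    -134.34271 ]
 [ 677.61237   -59.743942]
 [ 583.6197    -24.753845]]
scene yel [(np.int32(93), array([223.9, 200.9])), (np.int32(90), array([202.4, 211.9]))]
[array([ 0.6221, -0.0949]), array([ 0.6205, -0.1106]), array([ 0.5796, -0.0921]), array([ 0.5815, -0.077 ])]
[array([ 0.6412, -0.0565]), array([ 0.6382, -0.0683]), array([ 0.5951, -0.0448]), array([ 0.5983, -0.0336])]
tray [array([0.513, 0.082, 0.014]), array([ 0.52 , -0.062,  0.014]), array([ 0.4  , -0.071,  0.014]), array([0.389, 0.076, 0.014])]
balance [array([0.455, 0.366, 0.03 ]), array([0.471, 0.16 , 0.03 ]), array([0.777, 0.19 , 0.03 ])] glass top [array([0.554, 0.166, 0.31 ]), array([0.73 , 0.187, 0.31 ])] wood [array([0.366, 0.298, 0.04 ]), array([0.353, 0.163, 0.04 ])]
faint [ 0.65670106 -0.16580306  0.        ] [ 6.64095537e-01  2.25203105e-02 -1.11022302e-16]
```

View pics/c1.png

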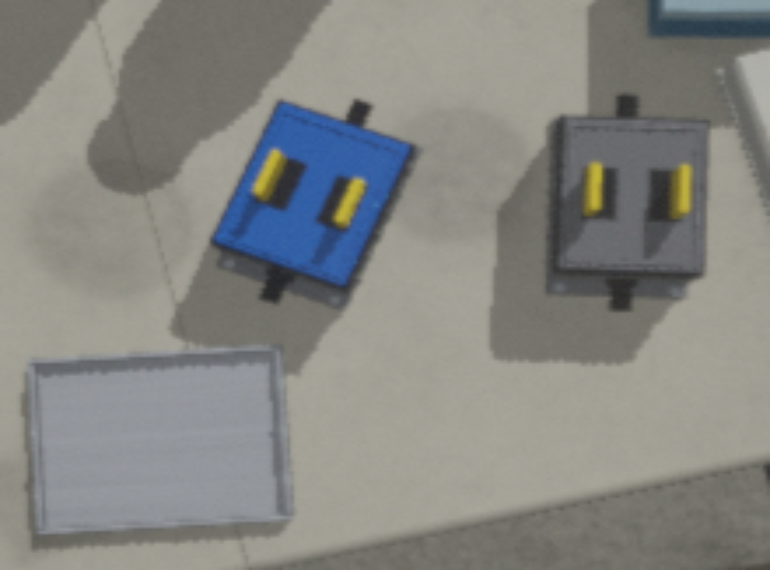

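The faint spots are only stains on the worktop. The blue cover is at about (0.619,-0.083), yaw -21°, and its size checks out at 80x100 mm. The tray is at about (0.456,0.006), yaw about 3.5°. I'll swing round in front of the balance first.

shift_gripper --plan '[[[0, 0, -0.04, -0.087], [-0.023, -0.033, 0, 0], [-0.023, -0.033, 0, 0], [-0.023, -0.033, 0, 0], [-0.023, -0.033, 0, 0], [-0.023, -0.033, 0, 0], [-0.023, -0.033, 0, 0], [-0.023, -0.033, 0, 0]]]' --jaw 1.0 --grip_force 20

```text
refused: plan[0]: the value is too long (schema: maxItems 4). Nothing was moved.
```

Wrong form. The message asks for a list of rows, each a list of 4 numbers, so I'll send the same numbers that way.

shift_gripper --plan '[[0, 0, -0.04, -0.087], [-0.023, -0.033, 0, 0], [-0.023, -0.033, 0, 0], [-0.023, -0.033, 0, 0], [-0.023, -0.033, 0, 0], [-0.023, -0.033, 0, 0], [-0.023, -0.033, 0, 0], [-0.023, -0.033, 0, 0]]' --jaw 1.0 --grip_force 20

```text
time_s: 0.77
tool_pos: [0.3191, 0.2416, 0.245]
tcp_rot: [-0.572, -3.089, 0.001]
force: [1.1, 0.2, -0.6]
grip_width: 0.998
gripper_force: 0.0
```

shift_gripper --plan '[[-0.0205, -0.03, 0, 0], [-0.0205, -0.03, 0, 0], [-0.0205, -0.03, 0, 0], [-0.0205, -0.03, 0, 0], [-0.0205, -0.03, 0, 0], [-0.0205, -0.03, 0, 0], [0, 0, 0, 0]]'

```text
time_s: 1.35
tool_pos: [0.3707, 0.0258, 0.2454]
tcp_rot: [0.587, 3.085, -0.005]
force: [0.7, -0.1, 0.0]
grip_width: 0.997
gripper_force: 0.0
```

shift_gripper --plan '[[-0.0387, -0.0018, 0, 0], [-0.0387, -0.0018, 0, 0], [-0.0387, -0.0018, 0, 0], [-0.0387, -0.0018, 0, 0], [-0.0387, -0.0018, 0, 0], [-0.0387, -0.0018, 0, 0], [-0.0387, -0.0019, 0, 0], [0, 0, 0.04, 0]]'

```text
time_s: 2.02
tool_pos: [0.6305, -0.082, 0.2145]
tcp_rot: [0.571, 3.065, -0.004]
force: [1.7, 0.4, 1.7]
grip_width: 1.003
gripper_force: 0.0
```

shift_gripper --plan '[[0, 0, 0.04, 0], [0, 0, 0.02, 0], [0, 0, 0, 0]]'

```text
time_s: 2.27
tool_pos: [0.613, -0.0756, 0.1376]
tcp_rot: [-0.57, -3.075, -0.002]
force: [-1.3, 0.0, -0.5]
grip_width: 0.996
gripper_force: 0.0
```

Run:
```python
from h import *
for n in('top','scene'): cv2.imwrite(f"pics/{n}1.png",arm.camera(n)[:,:,::-1])
s=arm.read_state();p=s['tool_pos'];print(p,s['tcp_rot'],[proj(n,p) for n in('top','scene')])
x,y=proj('scene',p).astype(int)
cv2.imwrite('pics/c2.png',cv2.resize(cv2.imread('pics/scene1.png')[y-70:y+80,x-100:x+100],None,fx=4,fy=4))
x,y=proj('top',p).astype(int)
```

```text
[ 0.6174531  -0.07682293  0.14450965] [-5.71600942e-01 -3.08648689e+00 -5.67983867e-04] [array([251.32447757, 178.7659388 ]), array([208.51317938, 183.5509673 ])]
```

View pics/c2.png

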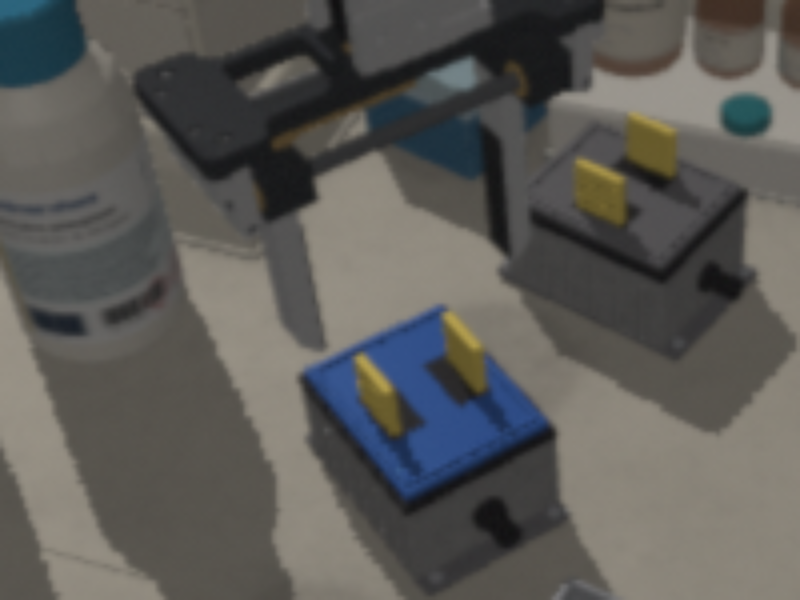

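The view from the scene camera shows the open fingers straddling the tab line above the blue cover, with tips at crop (303,340) and (512,260). The tabs are at (378,395) and (465,352).

shift_gripper --plan '[[-0.004, -0.0055, 0.02, 0], [0, 0, 0.01, 0], [0, 0, 0, 0], [0, 0, 0, 0], [0, 0, 0, 0], [0, 0, 0, 0]]'

```text
time_s: 2.87
tool_pos: [0.6208, -0.0843, 0.1172]
tcp_rot: [0.572, 3.086, -0.0]
force: [0.5, 0.4, -0.1]
grip_width: 0.998
gripper_force: 0.0
```

Run:
```python
from h import *
a=[]
for n in('top','scene'):
    cv2.imwrite(f"pics/{n}2.png",arm.camera(n)[:,:,::-1])
s=arm.read_state();p=s['tool_pos'];print(p,s['tcp_rot'],[proj(n,p) for n in('top','scene')])
for n,w in(('top',50),('scene',50)):
    x,y=proj(n,p).astype(int)
    a.append(cv2.resize(cv2.imread(f'pics/{n}2.png')[y-60:y+60,x-40:x+40],None,fx=5,fy=5))
cv2.imwrite('pics/c3.png',np.hstack(a))
```

```text
[ 0.62058326 -0.08430154  0.11672092] [ 5.72247274e-01  3.08697742e+00 -2.47952144e-04] [array([256.77237411, 179.58061372]), array([211.21608527, 191.4058142 ])]
```

View pics/c3.png

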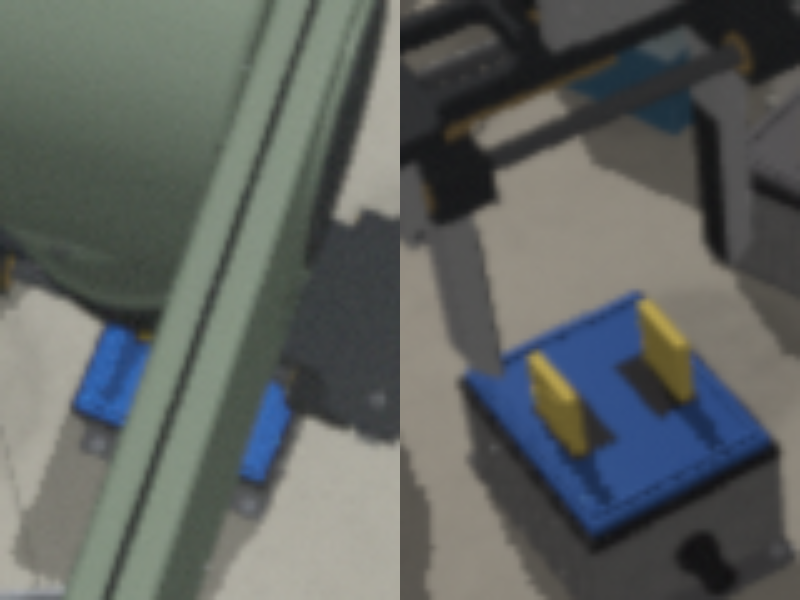

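Run:
```python
from h import *
p=np.array([.6206,-.0843,.1167]);tx=np.array([-.934,.358,0]);ty=np.array([.358,.934,0])
f=lambda q:((proj('scene',q)-[171,131])*5+[400,0]).round()
for s in(1,-1):
  print(s,[f(p+s*.047*ty+k*tx*.008) for k in(-1,1)],[f(p+s*.0595*ty+k*tx*.008) for k in(-1,1)])
c=np.array([.6195,-.0840,.095])
for s in(1,-1): print('tab top outer',[f(c+s*.027*ty+k*tx*.015) for k in(-1,1)])
```

```text
1 [array([478., 343.]), array([499., 369.])] [array([447., 358.]), array([469., 384.])]
-1 [array([697., 239.]), array([720., 262.])] [array([725., 226.]), array([748., 249.])]
tab top outer [array([526., 352.]), array([566., 399.])]
tab top outer [array([649., 292.]), array([691., 337.])]
```

Run:
```python
from h import *
from scipy.optimize import minimize
import itertools
def render(n,c,a,t,z0=.065):
    tx=np.array([np.cos(a),np.sin(a),0]);ty=np.array([-tx[1],tx[0],0]);M=np.zeros((420*4,560*4),np.uint8)
    for s in(1,-1):
        P=[proj(n,np.array([c[0],c[1],z])+x*tx+s*y*ty) for x,y,z in itertools.product((-.015,.015),(.027,.027-t),(z0,.095))]
        cv2.fillConvexPoly(M,cv2.convexHull(((np.array(P)+.5)*4).astype(np.int32)),255)
    return cv2.resize(M,(560,420),interpolation=cv2.INTER_AREA)/255.
for n,f,roi in(('top','top0',(220,140,300,225)),('scene','scene0',(170,180,255,260)),('scene','scene2',(190,180,255,230))):
    M=mask(n,cv2.imread(f'pics/{f}.png')[:,:,::-1].copy(),'yel',roi).astype(float)
    g=lambda v:((render(n,(v[0]/1000,v[1]/1000),v[2]/50,v[3]/1000)-M)**2).sum()
    r=min((minimize(g,[619+i,-83+j,-18.5,5],method='Nelder-Mead',options=dict(initial_simplex=[[619+i,-83+j,-18.5,5],[622+i,-83+j,-18.5,5],[619+i,-79+j,-18.5,5],[619+i,-83+j,-16,5],[619+i,-83+j,-18.5,7]])) for i in(-1,1) for j in(-1,2)),key=lambda r:r.fun)
    print(f,r.x*[1,1,57.3/50,1],r.fun,M.sum())
```

```text
Traceback (most recent call last):
  File "h.py", line 8, in proj
    m=arm.camera_model(n);T=np.array(m["cam_to_world"]);c=T[:3,:3].T@(np.array(p)-T[:3,3])
ValueError: time passes only in moves, steps and waits
```

Add to h.py:
```python
import functools,types
_m=functools.lru_cache(None)(arm.camera_model)
def proj(n,p):
    m=_m(n);T=np.array(m["cam_to_world"]);c=T[:3,:3].T@(np.array(p)-T[:3,3])
    return np.array([m["fx"]*c[0]/c[2]+m["cx"],m["fy"]*c[1]/c[2]+m["cy"]])
```

Run:
```python
from h import *
from scipy.optimize import minimize
import itertools
def render(n,c,a,t,z0=.065):
    tx=np.array([np.cos(a),np.sin(a),0]);ty=np.array([-tx[1],tx[0],0]);M=np.zeros((420*4,560*4),np.uint8)
    for s in(1,-1):
        P=[proj(n,np.array([c[0],c[1],z])+x*tx+s*y*ty) for x,y,z in itertools.product((-.015,.015),(.027,.027-t),(z0,.095))]
        cv2.fillConvexPoly(M,cv2.convexHull(((np.array(P)+.5)*4).astype(np.int32)),255)
    return cv2.resize(M,(560,420),interpolation=cv2.INTER_AREA)/255.
for n,f,roi in(('top','top0',(220,140,300,225)),('scene','scene0',(170,180,255,260)),('scene','scene2',(190,180,255,230))):
    M=mask(n,cv2.imread(f'pics/{f}.png')[:,:,::-1].copy(),'yel',roi).astype(float)
    g=lambda v:((render(n,(v[0]/1000,v[1]/1000),v[2]/50,v[3]/1000)-M)**2).sum()
    x=np.array([619,-83,-18.5,5.]);r=minimize(g,x,method='Nelder-Mead',options=dict(initial_simplex=[x,x+[3,0,0,0],x+[0,4,0,0],x+[0,0,2.5,0],x+[0,0,0,2]]))
    print(f,r.x*[1,1,57.3/50,1],r.fun,M.sum())
```

```text
top0 [620.55870778 -83.10273589 -21.70503421   5.58277417] 33.784083044982694 135.0
scene0 [618.77834274 -82.44213495 -20.31409336   3.41322425] 60.694548250672824 183.0
scene2 [619.88520989 -82.22486961 -20.75789382   3.80874595] 61.53356401384083 185.0
```

The fits agree on the centre at (0.6195,-0.083), yaw -21°. The tool is within 2 mm of that, so I'll trim, descend and squeeze.

shift_gripper --plan '[[0.0015, 0.001, 0.015, 0], [0, 0, 0.015, 0], [0, 0, 0.01, 0], [0, 0, 0.006, 0], [0, 0, 0, 0], [0, 0, 0, 0], [0, 0, 0, 0]]'

```text
time_s: 3.55
tool_pos: [0.6196, -0.083, 0.0703]
tcp_rot: [0.573, 3.087, -0.0]
force: [1.1, 0.1, 1.0]
grip_width: 0.997
gripper_force: 0.0
```

shift_gripper --plan '[[0, 0, 0, 0], [0, 0, 0, 0], [0, 0, 0, 0], [0, 0, 0, 0], [0, 0, 0, 0], [0, 0, 0, 0], [0, 0, 0, 0], [0, 0, 0, 0]]' --jaw 0.2 --grip_force 20

```text
time_s: 4.22
tool_pos: [0.6189, -0.0828, 0.0696]
tcp_rot: [0.573, 3.089, 0.0]
force: [0.8, 0.4, 1.2]
grip_width: 0.469
gripper_force: 3.6
```

shift_gripper --plan '[[0, 0, 0, 0], [0, 0, 0, 0], [0, 0, 0, 0], [0, 0, 0, 0], [0, 0, 0, 0], [0, 0, 0, 0], [0, 0, 0, 0], [0, 0, 0, 0]]' --jaw 0.0 --grip_force 20

```text
time_s: 4.88
tool_pos: [0.6191, -0.0829, 0.0698]
tcp_rot: [0.573, 3.088, -0.0]
force: [-1.1, -0.0, 4.4]
grip_width: 0.307
gripper_force: 20.0
```

shift_gripper --plan '[[0, 0, -0.004, 0], [0, 0, -0.006, 0], [0, 0, -0.008, 0], [0, 0, -0.008, 0], [0, 0, -0.008, 0], [0, 0, -0.008, 0], [0, 0, 0, 0], [0, 0, 0, 0]]'

```text
time_s: 5.55
tool_pos: [0.6196, -0.083, 0.1126]
tcp_rot: [0.573, 3.087, -0.0]
force: [-1.0, 0.4, -1.7]
grip_width: 0.3
gripper_force: 20.0
```

Run:
```python
from h import *
cv2.imwrite("pics/s3.png",arm.camera('scene')[:,:,::-1])
cv2.imwrite("pics/s3c.png",cv2.resize(cv2.imread('pics/s3.png')[110:310,120:320],(600,600)))
```

```text
(no output)
```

View pics/s3c.png

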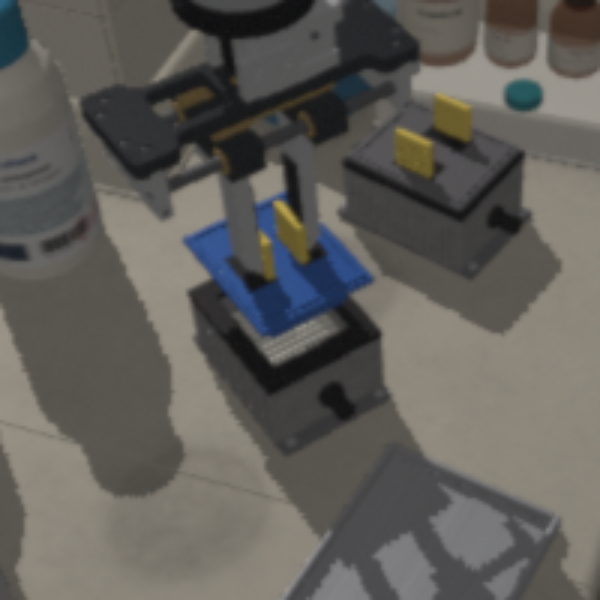

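The blue cover is off its housing and held level between the fingers, with its plate at (278,262) in the crop. The grey cover is untouched, and the tray is at lower right. I'll raise it further and carry it to the tray.

shift_gripper --plan '[[0, 0, -0.015, 0], [0, 0, -0.015, 0], [0.012, 0.0016, -0.005, 0], [0.023, 0.003, 0, 0], [0.025, 0.0033, 0, 0], [0.025, 0.0033, 0, 0], [0.025, 0.0033, 0, 0], [0.025, 0.0033, 0, 0]]'

```text
time_s: 6.27
tool_pos: [0.4975, -0.0172, 0.1457]
tcp_rot: [-0.573, -3.087, -0.0]
force: [0.1, 0.6, 0.5]
grip_width: 0.302
gripper_force: 20.0
```

shift_gripper --plan '[[0.025, 0.0033, 0, 0], [0.025, 0.0033, 0, 0], [0, 0, 0, -0.05], [0, 0, 0, -0.08], [0, 0, 0, -0.08], [0, 0, 0, -0.08], [0, 0, 0, -0.08], [0, 0, 0, -0.06]]'

```text
time_s: 6.93
tool_pos: [0.4543, 0.0064, 0.1459]
tcp_rot: [0.105, -3.139, -0.0]
force: [-0.5, -1.2, -1.0]
grip_width: 0.304
gripper_force: 20.0
```

shift_gripper --plan '[[0, 0, 0, 0], [0, 0, 0, 0], [0, 0, 0, 0], [0, 0, 0, 0]]'

```text
time_s: 7.27
tool_pos: [0.4547, 0.0063, 0.1463]
tcp_rot: [0.098, -3.14, -0.0]
force: [1.1, 0.3, -0.6]
grip_width: 0.301
gripper_force: 20.0
```

Run:
```python
from h import *
cv2.imwrite("pics/s4.png",arm.camera('scene')[:,:,::-1])
cv2.imwrite("pics/t4.png",arm.camera('top')[:,:,::-1])
# refine tray from scene0 corners (rough) 
p=arm.read_state()['tool_pos'];print(p,proj('scene',p),arm.read_state()['force'])
```

```text
[0.45484285 0.00630118 0.14640173] [257.79532928 254.03086141] [ 0.48692248  0.77731123 -1.20496883]
```

View pics/s4.png

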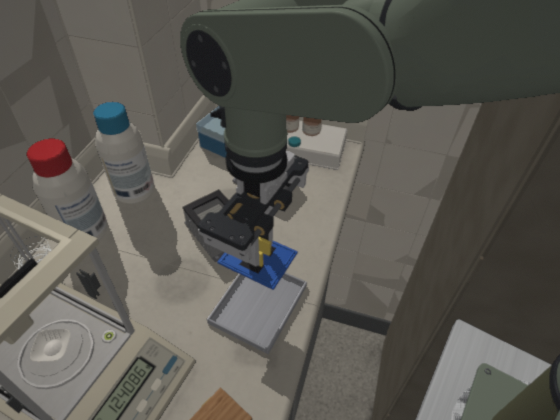

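The cover is held level above the tray: cover at (258,260), tray corners at about (209,312), (268,348), (307,287) and (255,262). I'll check the tray model against these corners, then lower.

Run:
```python
from h import *
a=.062;c=np.array([.4555,.006,.014]);X=np.array([np.cos(a),np.sin(a),0]);Y=np.array([-X[1],X[0],0])
for n in('scene','top'):print(n,[proj(n,c+i*.06*X+j*.075*Y).round() for i,j in((1,1),(-1,1),(-1,-1),(1,-1))])
```

```text
scene [array([206., 317.]), array([267., 350.]), array([308., 282.]), array([252., 256.])]
top [array([178., 239.]), array([179., 298.]), array([253., 295.]), array([250., 236.])]
```

shift_gripper --plan '[[0, 0, 0.02, 0], [0, 0, 0.025, 0], [0, 0, 0.025, 0], [0, 0, 0.015, 0], [0, 0, 0.01, 0], [0, 0, 0.005, 0], [0, 0, 0, 0], [0, 0, 0, 0]]'

```text
time_s: 8.03
tool_pos: [0.4556, 0.0062, 0.0471]
tcp_rot: [-0.099, 3.139, -0.0]
force: [0.7, -0.5, -1.2]
grip_width: 0.3
gripper_force: 20.0
```

shift_gripper --plan '[[0, 0, 0.004, 0], [0, 0, 0.003, 0], [0, 0, 0.002, 0], [0, 0, 0, 0], [0, 0, 0, 0], [0, 0, 0, 0]]'

```text
time_s: 8.53
tool_pos: [0.455, 0.0063, 0.0376]
tcp_rot: [-0.099, 3.14, -0.0]
force: [-0.8, 0.2, -0.6]
grip_width: 0.302
gripper_force: 20.0
```

shift_gripper --plan '[[0, 0, 0.001, 0], [0, 0, 0.001, 0], [0, 0, 0, 0], [0, 0, 0, 0], [0, 0, 0, 0]]'

```text
time_s: 8.95
tool_pos: [0.4552, 0.0062, 0.0358]
tcp_rot: [-0.099, 3.139, -0.0]
force: [-0.2, 0.6, 3.2]
grip_width: 0.305
gripper_force: 20.0
```

shift_gripper --plan '[[0, 0, 0.0005, 0], [0, 0, 0, 0], [0, 0, 0, 0], [0, 0, 0, 0]]'

```text
time_s: 9.28
tool_pos: [0.4552, 0.0063, 0.0357]
tcp_rot: [-0.099, 3.14, -0.0]
force: [-2.2, 0.7, 7.2]
grip_width: 0.303
gripper_force: 20.0
```

shift_gripper --plan '[[0, 0, 0, 0], [0, 0, 0, 0], [0, 0, 0, 0], [0, 0, 0, 0]]'

```text
time_s: 9.62
tool_pos: [0.4552, 0.0063, 0.0357]
tcp_rot: [-0.099, 3.14, -0.0]
force: [-2.5, -0.1, 7.1]
grip_width: 0.302
gripper_force: 20.0
```

Contact is confirmed, with 7 N upward. Opening gently.

shift_gripper --plan '[[0, 0, 0, 0], [0, 0, 0, 0], [0, 0, 0, 0], [0, 0, 0, 0]]' --jaw 0.45

```text
time_s: 9.95
tool_pos: [0.4553, 0.0062, 0.0355]
tcp_rot: [-0.099, 3.139, -0.0]
force: [-0.7, -0.2, 5.6]
grip_width: 0.453
gripper_force: 3.9
```

shift_gripper --plan '[[0, 0, 0, 0], [0, 0, 0, 0], [0, 0, 0, 0], [0, 0, 0, 0], [0, 0, 0, 0], [0, 0, 0, 0]]' --jaw 0.9

```text
time_s: 10.45
tool_pos: [0.4546, 0.0064, 0.0346]
tcp_rot: [0.099, -3.139, -0.0]
force: [-0.2, 0.2, -0.7]
grip_width: 0.838
gripper_force: 0.0
```

shift_gripper --plan '[[0, 0, 0, 0], [0, 0, -0.01, 0], [0, 0, -0.02, 0], [0, 0, -0.03, 0], [0, 0, -0.04, 0], [0, 0, -0.04, 0], [0, 0, 0, 0], [0, 0, 0, 0]]'

```text
time_s: 11.12
tool_pos: [0.4575, 0.0059, 0.1788]
tcp_rot: [-0.099, 3.132, -0.003]
force: [-0.4, -0.3, -0.3]
grip_width: 0.9
gripper_force: 0.0
```

Run:
```python
from h import *
cv2.imwrite("pics/s5.png",arm.camera('scene')[:,:,::-1])
cv2.imwrite("pics/s5c.png",cv2.resize(cv2.imread('pics/s5.png')[130:370,170:330],(533,600*4//3))[:600*4//3:1][200:])
```

```text
(no output)
```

View pics/s5c.png

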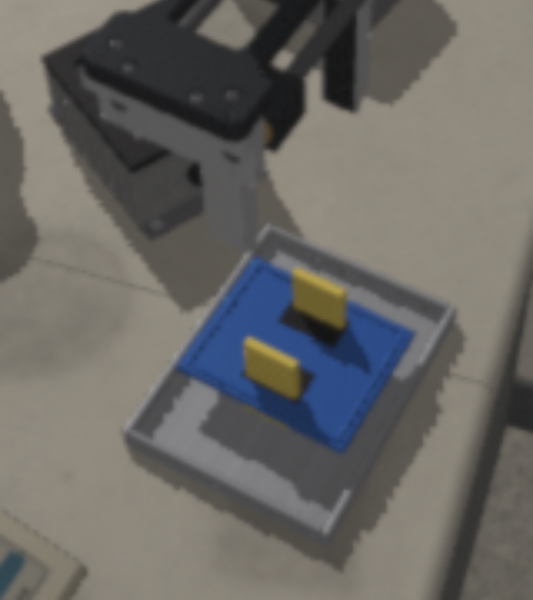

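The blue cover stands flat in the tray with its tabs up, at crop (297,352), and the fingers are clear above it. Handing in.

shift_gripper --plan '[[0, 0, 0, 0], [0, 0, 0, 0], [0, 0, 0, 0], [0, 0, 0, 0]]'

```text
time_s: 11.5
tool_pos: [0.4539, 0.0065, 0.1736]
tcp_rot: [0.099, -3.137, -0.001]
force: [-0.7, -0.1, 0.2]
grip_width: 0.9
gripper_force: 0.0
```

```bash
python3 -c "
from cell import arm
print(arm.hand_in())"
```

```text
the job is handed in; nothing more can be done
None
```

The blue cover was unclipped, lifted off and set down flat, tabs up, in the steel tray, with the grey cover never touched; I handed the job in at about 11.5 s, and no verdict was returned.

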